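# Inspect a flask and hold it down in the sprung ring cradle

### The job

Check the stoppered round flask for cracks: pick it up by the neck and hold it upright with its bulb about 9 cm in front of the inspection lamp's window for a good second each time, first with the side arm pointing across the beam, then a quarter turn on with the side arm pointing along the beam (towards the lamp or away from it). Then seat the bulb in the ring of the sprung cradle, press it down gently until the ring is fully down on its stop collars, and finish still holding the flask upright by the neck and pressed down there. Do not knock the flask against the lamp, and leave the other things on the worktop where they are.

Things in the scene. Friction and masses are not known exactly. Their poses are not given: they have to be found in the camera images.
- flask: clear glass round flask, 0.12 kg, on a flat foot 28 mm across, 131 mm high overall. Origin at the centre of the foot's underside, z up along the neck, +x towards its one side arm. Bulb 60 mm across; neck 24 mm across, free from 80 to 114 mm above the origin; above it a rim bead 29 mm across (114 to 120 mm) and a dark stopper 20 mm across (to 131 mm).
- flask_grip (a point): where to grip the flask from above: on the neck's axis, 103 mm above the flask's origin; the neck is round, so the fingers may close from any side
- sidearm_tip (a point): tip of the flask's side arm, a glass tube 8 to 11 mm thick that sticks out level from the neck along the flask's +x: 48 mm from the axis, 74 mm above the flask's origin
- flask_bulb (a point): centre of the flask's bulb, on its axis, 26.5 mm above the flask's origin
- lamp: inspection lamp, fixed: black round head 76 mm across, 30 mm deep, with a white round window 62 mm across, on a thin post; 178 mm high. Origin on the worktop; the window's centre is 140 mm above it and 12.5 mm along its -x; the beam runs level along the lamp's -x. Post and round foot (90 mm across, 12 mm high) are centred 20 mm along +x.
- view_spot (a point): point in the beam 90 mm in front of the middle of the lamp's window (along the lamp's -x), 140 mm above the worktop: the bulb's centre goes here to be inspected. Its axes are the lamp's.
- cradle: sprung ring cradle, fixed: dark base plate 100 (x) by 150 (y) by 12 mm; two upright posts 10 mm thick, 56 mm either side of the middle along y, 94 mm high; on each a stop collar 22 mm across with its top 34 mm up, a coil spring, and above it a bush of the ring. Origin under the middle of the base plate.
- ring_seat (a point): bulb centre when the flask is seated in the ring, on the ring's axis, 20.4 mm above its lower edge; moves with the ring (90.4 mm above the worktop when up, 68.4 mm fully down). The ring is a metal funnel 12 mm high, 76 mm across outside, 64 mm inside at the top and 44 mm at the bottom; the bulb centres itself in it from a few mm off.
- seat_ring (a joint): travel of the sprung ring downward in m: 0 up (rest), 0.022 fully down on the stop collars. The springs push up with 5 N at the top, rising to 11 N fully down, so the flask's own weight does not move it.
- beaker: small clear beaker 50 mm across, 59 mm high, standing loose; leave alone. Origin under its middle.
- fuse_box: small carton of fuses 36 x 62 x 22 mm, loose; leave alone. Origin under its middle.
- vial: capped glass vial 28 mm across, 60 mm high, loose; leave alone. Origin under its middle.
- spare_cap: shallow round cap 65 mm across, 16 mm high, loose; leave alone. Origin under its middle.
There are look-alikes about, which are no part of the job. What is shaped like the flask but blue or purple is not meant.

How it is judged:
On the way, in this order (a step that is already met when the one before it is completed fails the run):
1. the flask is held upright in front of the lamp window with its side arm across the beam (distance between flask_bulb and view_spot below 0.04 m and angle between flask's own z axis and vertical below 0.25 rad and contact force between the fingers and flask above 0.5 N and angle between the x axis of flask and the x axis of lamp, either way round above 1.22 rad), for 0.7 s.
2. the flask is held there a quarter turn on, side arm along the beam (distance between flask_bulb and view_spot below 0.04 m and angle between flask's own z axis and vertical below 0.25 rad and contact force between the fingers and flask above 0.5 N and angle between the x axis of flask and the x axis of lamp, either way round below 0.35 rad), for 0.7 s.
At the end, for the whole second after the job is handed in: the flask's bulb sits in the ring (bulb centre within 6 mm of the seat point, flask upright within 0.15 rad), the gripper's fingers are on the flask, the ring is pressed fully down (joint over 18.5 mm of 22 mm, flask bearing on it with more than 3 N) and all is still while the robot holds it (value of joint seat_ring above 0.0185 m and distance between flask_bulb and ring_seat below 0.006 m and angle between flask's own z axis and vertical below 0.15 rad and contact force between the fingers and flask above 1 N and contact force between flask and cradle above 3 N and linear speed of flask below 0.02 m/s); the arm keeps its last pose, push and grip.
It fails at once if the flask is rammed into the cradle (over 60 N) (contact force between flask and cradle above 60 N).
It fails at once if the flask is knocked against the lamp (contact force between flask and lamp above 3 N).
It fails at once if the flask is tipped over (angle between flask's own z axis and vertical above 0.9 rad).
It fails at once if one of the loose bystanders (beaker, fuse carton, vial, round cap) is moved from its place (over 30 mm) (distance of any of beaker, fuse_box, vial, spare_cap from where it was at the start of the episode above 0.03 m).
It also fails if it takes over 48 s, if anything falls off the work surface, if the arm or the gripper's body presses on something with over 40 N, if the wrist force passes 120 N, or if a joint passes its speed limit or range.

### The arm

A 7-joint arm with a two-finger parallel gripper is mounted at the origin on a cart in front of the work surface, level with it; the furniture and walls round the work are solid. World frame = base frame: x ahead of the robot, y to its left, z up, the work surface at z = 0. Lengths are in m, angles in rad, forces in N, time in s.
With the tool pointing down it reaches from about 0.4 to 0.85 m from the base axis. Payload 10.4 kg.
Tool frame: the origin (TCP) lies midway between the tips of the shut fingers; the grasp point (between the pads) lies 19 mm behind it; z points along the fingers, x is the direction in which the jaws open and shut, and the axes are right-handed (so a half turn about z gives the same grasp; the last joint's range is limited). The gripper opens to 85 mm and grips with 20 to 120 N. Pads are 22 mm wide; open, the fingers measure 114 mm over their backs; the gripper's body (76 mm by 85 mm) begins 54 mm behind the grasp point. The pads swing forward as they close: fully open they stand 13 mm farther back than shut.
Start: joints at [1.114, 0.332, -0.065, 1.46, 0.022, 1.35, -0.088], TCP at [0.263, -0.567, 0.231] pointing down, gripper open.
Joint ranges: [-2.6, 2.6], [-0.5, 2.12], [-1.47, 1.34], [0.16, 2.42], [-1.27, 4.41], [0.06, 2.06], [-2.6, 2.6]. Speed limits (rad/s): [2.22, 2.22, 2.79, 2.79, 3.14, 3.14, 3.14].

### API

Orientations are given as a unit quaternion [x, y, z, w].
In Python, from workcell import manip, cams gives the robot as it stands.
- The arm moves only by the tool move_arm, never from a script. Its argument "moves" is a list of rows, each a list of 7 numbers: the turn, a rotation vector about the tool's x, y, z in degrees, then the shift along the tool's x, y, z in m, then the finger opening in m, from 0 to 0.0854. A call has 1 to 10 rows; each row is the pose to reach, as a shift and turn from the pose commanded when the call began, along the tool's axes at that moment; what a row does not reach only later rows make up. A row lasts 1/10 s, in which the tool goes at most 50 mm and 8.59 degrees, less where a joint would pass 70% of its speed; a pose out of reach is approached as far as the arm can. A call with a gripper value outside its range is refused whole. The fingers move at their own pace and stop on an object; "grip_force" is the grip in N (left out, the last holds). Time passes only in rows, so rows that repeat a pose let the fingers close. It gives the time, the measured TCP pose, the force and the opening at its end, in the units of the state.
- manip.get_obs(): the state, without advancing time (a new reading comes with each control period).
- cams.camera(name): name is "side" or "top" or "wrist"; returns the picture (400x640x3 uint8, red, green, blue); there is no depth.
- cams.camera_params(name): a dict with "fx", "fy", "cx", "cy" (pixels), "dist_coeffs" ([k1, k2, p1, p2, k3] as OpenCV has them; the pictures are not rectified), "xyz" and "rotation" of the camera in the world. Camera axes: x right, y up, looking along -z (the intrinsics and any distortion apply to the point x, -y, -z); pixel columns grow to the right and rows downward; lengths in m; the calibration is good to about 2 mm. A picture is of the moment at which its call begins: read the wrist's pose just before it. camera_params takes no time and is no camera call; for the wrist camera it gives the pose at the moment of the call.
- manip.hand_in(): hands the job in, once; it reports no verdict.
The state is a dict: "clock": time; "joint_pos": joint angles; "joint_velocities": joint speeds; "tau": joint torques, N m; "position": TCP position; "ee_rot": TCP orientation; "ft_force": force on the tool from outside, world axes, zero at the start; "torque": the same for the moment, N m; "grip_width": opening from 0.0 (shut) to 1.0 (fully open).
Only numpy, scipy, OpenCV 4.12 (cv2) and the standard library are available. Lean on these libraries where they do the work, as an engineer would, in place of code of your own. Each camera call takes 0.05 s, during which the arm holds its last target. There are 200 camera calls.

## Working session

There is one attempt and no reset: what is moved stays moved. The work goes in short steps, Python scripts to look and compute and a tool call to move; the robot and the scene stay as the last step left them, time stands still between calls to the robot, and variables do not carry over. Pictures are saved under pics/ and viewed, about 8 in all and at most 12, crops included, and the job is handed in when it is done.

Besides the shell and the picture viewer there is one more tool, called after "Emit:" as name([rows], argument=value, ...), one row to a line, values as JSON. move_arm: Moves the arm, as the interface text tells. Its arguments: {"type":"object","properties":{"moves":{"type":"array","items":{"type":"array","items":{"type":"number"}}},"grip_force":{"type":"number"}},"required":["moves"]}

```bash
ls; mkdir -p pics
cat > h.py <<'E'
import numpy as np, cv2
from workcell import manip, cams
from scipy.spatial.transform import Rotation as R
def rot(p):
    r=np.array(p["rotation"],float)
    return r if r.shape==(3,3) else R.from_quat(r).as_matrix()
def KD(p): return np.array([[p["fx"],0,p["cx"]],[0,p["fy"],p["cy"]],[0,0,1.]]),np.array(p["dist_coeffs"],float)
def ray(p,uv):
    K,D=KD(p); q=cv2.undistortPoints(np.array([[uv]],float),K,D)[0,0]
    return np.array(p["xyz"],float),rot(p)@np.array([q[0],-q[1],-1.])
def onz(p,uv,z):
    o,d=ray(p,uv); return o+d*(z-o[2])/d[2]
def proj(p,X):
    K,D=KD(p); c=(np.atleast_2d(X)-np.array(p["xyz"]))@rot(p); c=c*[1,-1,-1]
    return cv2.projectPoints(c,np.zeros(3),np.zeros(3),K,D)[0][:,0]
def tri(*prs):
    A=np.zeros((3,3));b=np.zeros(3)
    for p,uv in prs:
        o,d=ray(p,uv);d/=np.linalg.norm(d);M=np.eye(3)-np.outer(d,d);A+=M;b+=M@o
    return np.linalg.solve(A,b)
def snap(n,f):
    p=cams.camera_params(n); im=cams.camera(n); cv2.imwrite("pics/"+f,im[...,::-1]); return p,im
E
python3 - <<'E'
from h import *
for n in ["side","top","wrist"]:
    p,im=snap(n,n+"0.png"); print(p)
o=manip.get_obs(); print(o)
E
```

```text
pics
{'fx': 374.81783904840756, 'fy': 374.81783904840756, 'cx': 320.983420229083, 'cy': 198.11025374394134, 'dist_coeffs': array([-0.08614205,  0.        ,  0.        ,  0.        ,  0.        ]), 'xyz': array([ 0.49379761, -1.01774481,  0.55228163]), 'rotation': array([ 0.5480587 , -0.02452312, -0.01903305,  0.83586364])}
{'fx': 381.53255890865483, 'fy': 381.53255890865483, 'cx': 324.8138801112481, 'cy': 203.099309967014, 'dist_coeffs': array([0.00748281, 0.        , 0.        , 0.        , 0.        ]), 'xyz': array([ 0.42125743, -0.0116667 ,  1.07260549]), 'rotation': array([-0.05606798,  0.06980614,  0.71185787, -0.69659303])}
{'fx': 324.5314258517956, 'fy': 324.5314258517956, 'cx': 320.12249597023737, 'cy': 196.07919948800384, 'dist_coeffs': array([-0.02448935,  0.        ,  0.        ,  0.        ,  0.        ]), 'xyz': array([ 0.32792857, -0.53483829,  0.37246197]), 'rotation': array([-0.12050695,  0.07805095, -0.53295311,  0.83387476])}
{'clock': 0.15, 'joint_pos': array([ 1.11441296,  0.33272648, -0.06472515,  1.46075911,  0.02158458,
        1.34991481, -0.08849682]), 'joint_velocities': array([ 6.99991357e-04, -3.81769348e-03,  7.98576634e-04, -2.71252250e-03,
        3.46670086e-05, -3.64482257e-04, -1.44173684e-03]), 'tau': array([ 3.50815553e-04, -6.25829244e+01,  4.84540709e-02, -3.91849136e+01,
        1.62350741e-02,  7.47852086e-03,  7.86556893e-05]), 'position': array([ 0.26258493, -0.56683708,  0.23069379]), 'ee_rot': array([ 8.42716817e-01, -5.38356811e-01, -4.75879327e-04, -2.88657292e-04]), 'ft_force': array([0.74447322, 0.5321456 , 0.04876875]), 'torque': array([-0.01446272, -0.03881954,  0.02906716]), 'grip_width': 0.9984487531758791}
```

View pics/top0.png

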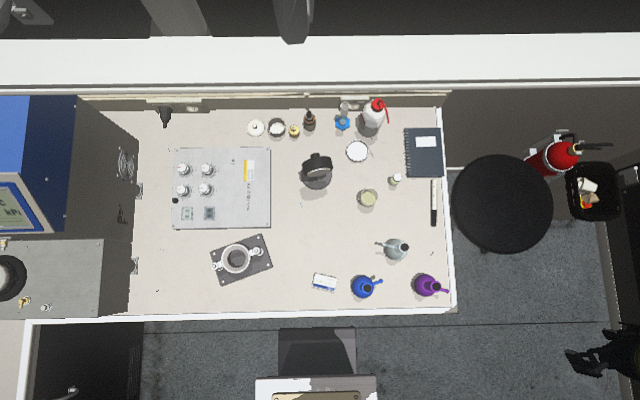

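View pics/side0.png

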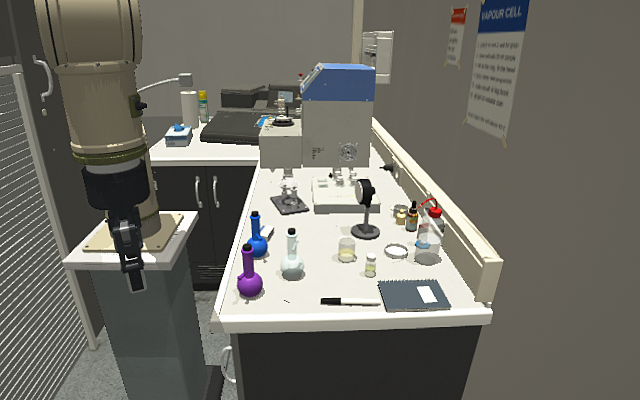

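Candidates: clear flask at top (396,248) / side (291,262), blue look-alike at top (364,287), purple at top (427,285). The clear one matches. I'll check it in close crops, with the lamp at (317,170) and the cradle at (237,258).

Run:
```python
from h import *
t=cv2.imread("pics/top0.png"); s=cv2.imread("pics/side0.png")
def c(im,x,y,w,h,k): return cv2.resize(im[y:y+h,x:x+w],None,fx=k,fy=k,interpolation=cv2.INTER_CUBIC)
a=c(t,360,225,65,50,6); b=c(t,285,145,65,50,6); d=c(t,202,225,78,60,5); e=c(s,265,220,65,65,5)
W=np.zeros((600,800,3),np.uint8)
W[:300,:390]=a; W[:300,400:790]=b; W[300:600,:390]=d; W[300:600,400:725]=e[:300]
cv2.imwrite("pics/crop1.png",W)
```

```text
(no output)
```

View pics/crop1.png

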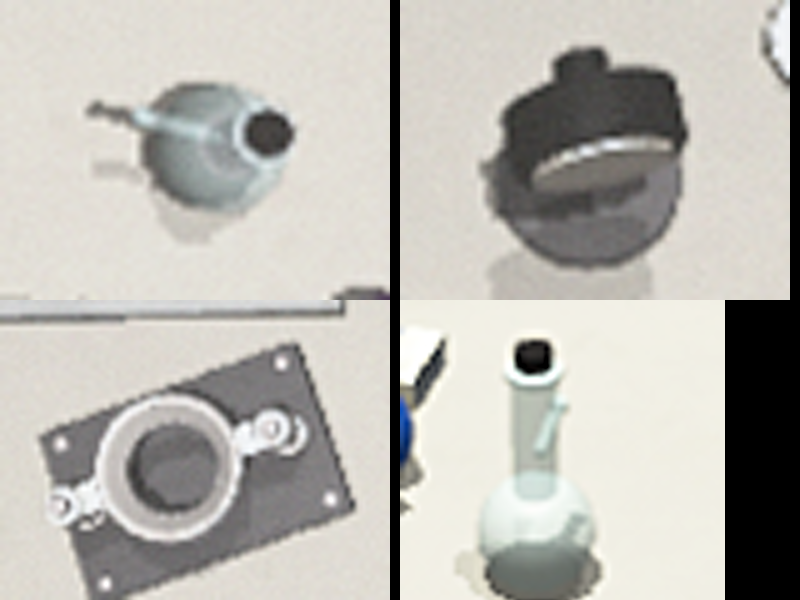

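```bash
cat > g.py <<'E'
from h import *
t=cams.camera_params("top"); s=cams.camera_params("side")
f=tri((t,(404.7,247.2)),(s,(291.6,230.3))); print("stopper tri",f, "onz",onz(t,(404.7,247.2),.131),onz(s,(291.6,230.3),.131))
tip=onz(t,(375.5,243),.074); d=tip-f; print("tip",tip,d,np.degrees(np.arctan2(d[1],d[0])))
foot=onz(t,(315.8,173.5),.012); L=onz(t,((535-400)/6+285,188/6+145),.14); Rr=onz(t,((675-400)/6+285,145/6+145),.14)
print("foot",foot,"win",(L+Rr)/2,L,Rr,np.linalg.norm(L-Rr)); w=Rr-L; print("win dir deg",np.degrees(np.arctan2(w[1],w[0])))
v=(L+Rr)/2-foot; print(np.degrees(np.arctan2(v[1],v[0])),np.linalg.norm(v[:2]))
c1=onz(t,(62/5+202,206/5+225),.094);c2=onz(t,(272/5+202,130/5+225),.094);print("cradle posts",(c1+c2)/2,c1-c2,np.linalg.norm(c1-c2)); print("ring",onz(t,(235.8,258.6),.082))
print("side proj flask top, lamp window, ring", proj(s,[f,(L+Rr)/2,(c1+c2)/2]))
o=manip.get_obs();print(R.from_quat(o["ee_rot"]).as_matrix().round(3))
for n,uv in dict(beaker=(367,198),vial=(395,180),cap=(357,151),fuse=(324,283),blue=(359,283),purple=(424,285)).items(): print(n,onz(t,uv,.03).round(3))
E
python3 g.py
python3 - <<'E'
import cv2,numpy as np
s=cv2.imread("pics/side0.png")
a=cv2.resize(s[165:245,335:415],None,fx=5,fy=5,interpolation=2); b=cv2.resize(s[160:240,250:330],None,fx=5,fy=5,interpolation=2)
cv2.imwrite("pics/crop2.png",np.hstack([a,b]))
E
```

```text
stopper tri [ 0.47769168 -0.22761951  0.12530076] onz [ 0.47632859 -0.22635512  0.131     ] [ 0.4789181  -0.23802982  0.131     ]
tip [ 0.49225913 -0.16339093  0.074     ] [ 0.01456745  0.06422858 -0.05130076] 77.22114694101306
foot [ 0.69876017 -0.010782    0.012     ] win [ 0.66707745 -0.01947172  0.14      ] [0.65831996 0.01010684 0.14      ] [ 0.67583495 -0.04905028  0.14      ] 0.06169553458515649
win dir deg -73.50726045162347
-164.6624665238053 0.03285278362934888
cradle posts [0.4594424 0.1963088 0.094    ] [-0.03562208  0.10495923  0.        ] 0.11083939838541987
ring [0.45979959 0.19809359 0.082     ]
side proj flask top, lamp window, ring [[291.16830713 230.33148859]
 [357.46871385 191.02742702]
 [287.70169766 179.73514517]]
[[ 0.42  -0.907 -0.   ]
 [-0.907 -0.42   0.001]
 [-0.001  0.    -1.   ]]
beaker [ 0.621 -0.152  0.03 ]
vial [ 0.671 -0.233  0.03 ]
cap [ 0.758 -0.129  0.03 ]
fuse [ 0.392 -0.027  0.03 ]
blue [ 0.39  -0.121  0.03 ]
purple [ 0.38  -0.295  0.03 ]
```

View pics/crop2.png

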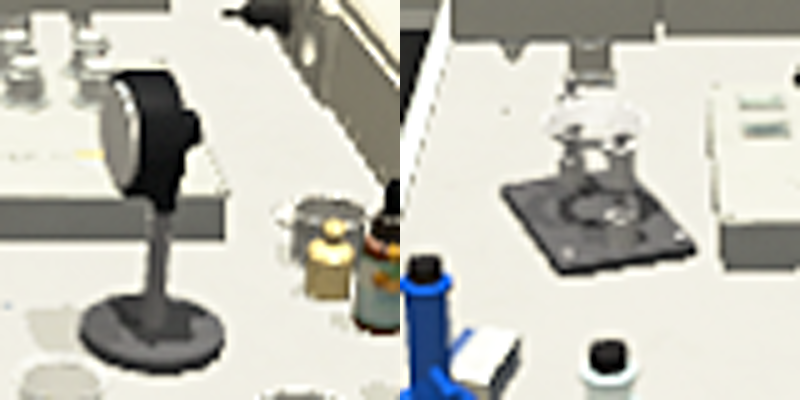

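The clear flask is confirmed at about (0.476,-0.226). Its side arm points to about 77°, though the tip length looks off, so I'll check that up close. The lamp's x axis is at about 15.5°, which puts the view spot near (0.580,-0.044). The ring is near (0.460,0.197). Next I move above the flask.

Emit:
move_arm([
  [0, 0, -52, -0.22, -0.337, -0.03, 0.085],
  [0, 0, -52, -0.22, -0.337, -0.03, 0.085],
  [0, 0, -52, -0.22, -0.337, -0.03, 0.085],
  [0, 0, -52, -0.22, -0.337, -0.03, 0.085],
  [0, 0, -52, -0.22, -0.337, -0.03, 0.085],
  [0, 0, -52, -0.22, -0.337, -0.03, 0.085],
  [0, 0, -52, -0.22, -0.337, -0.03, 0.085],
  [0, 0, -52, -0.22, -0.337, -0.03, 0.085],
  [0, 0, -52, -0.22, -0.337, -0.03, 0.085],
  [0, 0, -52, -0.22, -0.337, -0.03, 0.085],
])

```text
clock: 1.15
position: [0.4767, -0.2245, 0.2613]
ee_rot: [0.994, -0.113, 0.0, 0.0]
ft_force: [-0.5, -0.4, -0.4]
grip_width: 0.994
```

Run:
```python
from h import *
o=manip.get_obs(); print(o["position"],R.from_quat(o["ee_rot"]).as_matrix().round(3),o["joint_pos"].round(2),o["ft_force"])
p,im=snap("wrist","w1.png")
f=np.array([.476,-.226]); 
print(proj(p,[[*f,0],[*f,.0265],[*f,.114],[*f,.131],[f[0]+.048*.22,f[1]+.048*.975,.074]]).round(0), p["xyz"])
cv2.imwrite("pics/w1b.png",cv2.resize(im[...,::-1],None,fx=1.25,fy=1.25))
```

```text
[ 0.47666399 -0.22446739  0.26129272] [[ 0.975 -0.224  0.   ]
 [-0.224 -0.975 -0.   ]
 [ 0.    -0.    -1.   ]] [ 0.75  0.13 -0.44  1.65  0.06  1.37  0.08] [-0.45741347 -0.39481381 -0.40331528]
[[320. 163.]
 [321. 167.]
 [321. 186.]
 [321. 191.]
 [320. 129.]] [ 0.49239507 -0.15212813  0.40314081]
```

View pics/w1b.png

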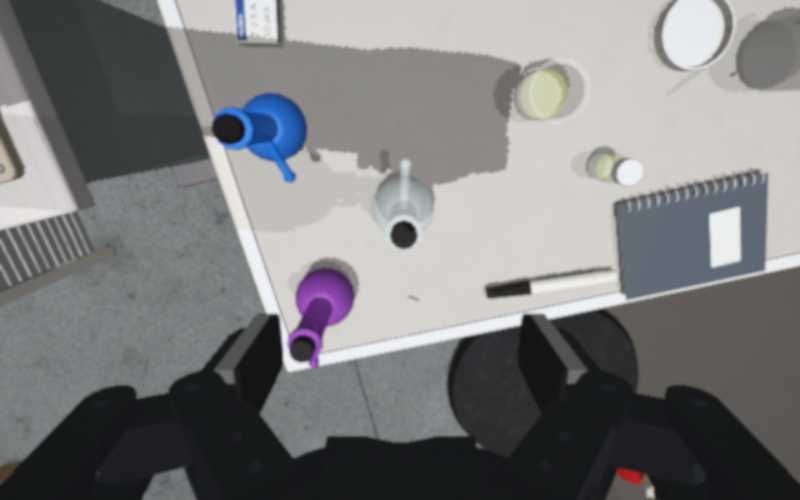

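The clear flask is between the fingers in the wrist view: stopper at (322,188), side-arm tip at (324,130), in native pixels. Both are close to the prediction, so I'll refine the pose from these.

Run:
```python
from h import *
p=cams.camera_params("wrist"); t=cams.camera_params("top")
a=onz(p,(322.4,188),.131); b=onz(p,(324,130.4),.074); d=b-a
print(a,b,d,np.linalg.norm(d[:2]),np.degrees(np.arctan2(d[1],d[0])), tri((p,(322.4,188)),(t,(404.7,247.2))))
print("bulb",onz(p,(322.4,163),.0265),onz(t,(394.2,249.5),.0265))
o=manip.get_obs();r=R.from_quat(o["ee_rot"]).as_matrix();print(r.T@(np.array([a[0],a[1],.084])-o["position"]))
```

```text
[ 0.47702045 -0.22570007  0.131     ] [ 0.48891643 -0.18312472  0.074     ] [ 0.01189598  0.04257534 -0.057     ] 0.04420604292027743 74.38910080399474 [ 0.47668661 -0.22779818  0.12381103]
bulb [ 0.47819937 -0.22370125  0.0265    ] [ 0.47681616 -0.22100445  0.0265    ]
[ 0.00120891 -0.00075894  0.17704942]
```

Emit:
move_arm([
  [0, 0, 0, 0.001, 0, 0.04, 0.085],
  [0, 0, 0, 0.001, 0, 0.08, 0.085],
  [0, 0, 0, 0.001, 0, 0.12, 0.085],
  [0, 0, 0, 0.001, 0, 0.15, 0.085],
  [0, 0, 0, 0.001, 0, 0.177, 0.085],
  [0, 0, 0, 0.001, 0, 0.177, 0.085],
  [0, 0, 0, 0.001, 0, 0.177, 0.05],
  [0, 0, 0, 0.001, 0, 0.177, 0.035],
  [0, 0, 0, 0.001, 0, 0.177, 0.025],
  [0, 0, 0, 0.001, 0, 0.177, 0.02],
], grip_force=50)

```text
clock: 2.2
position: [0.4775, -0.2265, 0.0854]
ee_rot: [0.993, -0.115, 0.001, 0.0]
ft_force: [0.0, 0.5, 10.0]
grip_width: 0.325
```

Emit:
move_arm([
  [0, 0, 0, 0, 0, 0, 0.01],
  [0, 0, 0, 0, 0, 0, 0.01],
  [0, 0, 0, 0, 0, 0, 0.01],
  [0, 0, 0, 0, 0, 0, 0.01],
], grip_force=50)

```text
clock: 2.6
position: [0.4779, -0.2265, 0.0856]
ee_rot: [0.993, -0.114, 0.001, 0.0]
ft_force: [-0.4, -0.3, 6.6]
grip_width: 0.313
```

Run:
```python
from h import *
o=manip.get_obs(); print(o)
p,im=snap("side","s1.png")
cv2.imwrite("pics/s1b.png",cv2.resize(im[150:320,220:400,::-1],None,fx=3.3,fy=3.3,interpolation=2))
```

```text
{'clock': 2.6, 'joint_pos': array([ 0.73189961,  0.28766167, -0.42691021,  1.86394221,  0.1391976 ,
        1.01662238,  0.01786552]), 'joint_velocities': array([ 0.00090537, -0.00030735, -0.00060207,  0.00044248,  0.00022503,
        0.00199559,  0.00109625]), 'tau': array([-9.67930374e-02, -4.83554757e+01, -3.60355519e+00, -3.13640857e+01,
       -2.76534021e-02, -1.72427720e-01,  1.21753703e-03]), 'position': array([ 0.47788428, -0.2264637 ,  0.08556206]), 'ee_rot': array([ 9.93428667e-01, -1.14446921e-01,  1.07251945e-03,  4.86179115e-04]), 'ft_force': array([-0.42458489, -0.27254931,  6.64943716]), 'torque': array([0.02172882, 0.17165015, 0.05922263]), 'grip_width': 0.31259502169055614}
```

View pics/s1b.png

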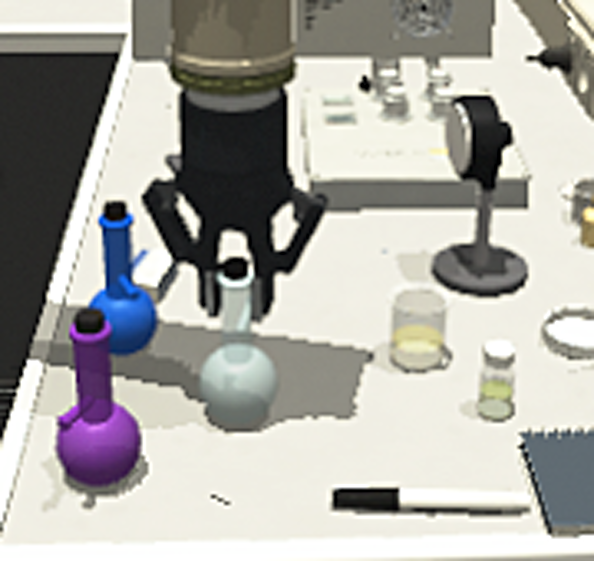

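Gripped on the neck: side view shows the fingers closed around the neck below the rim. Next I lift and carry it to the view spot with the first turn.

Emit:
move_arm([
  [0, 0, 0, 0, 0, -0.01, 0.01],
  [0, 0, 0, 0, 0, -0.03, 0.01],
  [0, 0, 0, 0, 0, -0.055, 0.01],
  [0, 0, 0, 0, 0, -0.08, 0.01],
  [0, 0, -4, 0.005, -0.015, -0.1, 0.01],
  [0, 0, -8, 0.011, -0.037, -0.111, 0.01],
  [0, 0, -13, 0.018, -0.062, -0.114, 0.01],
  [0, 0, -18, 0.026, -0.09, -0.114, 0.01],
  [0, 0, -23, 0.034, -0.118, -0.114, 0.01],
  [0, 0, -27, 0.042, -0.146, -0.114, 0.01],
])

```text
clock: 3.65
position: [0.5515, -0.0909, 0.1982]
ee_rot: [0.992, 0.124, -0.0, -0.0]
ft_force: [-0.1, -0.4, -1.1]
grip_width: 0.314
```

Run:
```python
from h import *
o=manip.get_obs(); r=R.from_quat(o["ee_rot"]).as_matrix(); print(o["position"],r.round(3),o["ft_force"],o["grip_width"]); print(r.T@(np.array([.580,-.044,.199])-o["position"]))
```

```text
[ 0.55153512 -0.09086462  0.19821406] [[ 0.969  0.245 -0.   ]
 [ 0.245 -0.969  0.   ]
 [-0.    -0.001 -1.   ]] [-0.08669973 -0.38146587 -1.11077287] 0.31387516899848
[ 0.03909335 -0.03844824 -0.00077586]
```

Emit:
move_arm([
  [0, 0, -2, 0.018, -0.018, 0, 0.01],
  [0, 0, -3.5, 0.032, -0.032, 0, 0.01],
  [0, 0, -3.5, 0.039, -0.038, 0, 0.01],
  [0, 0, -3.5, 0.039, -0.038, 0, 0.01],
  [0, 0, -3.5, 0.039, -0.038, 0, 0.01],
  [0, 0, -3.5, 0.039, -0.038, 0, 0.01],
  [0, 0, -3.5, 0.039, -0.038, 0, 0.01],
  [0, 0, -3.5, 0.039, -0.038, 0, 0.01],
  [0, 0, -3.5, 0.039, -0.038, 0, 0.01],
  [0, 0, -3.5, 0.039, -0.038, 0, 0.01],
])

```text
clock: 4.65
position: [0.5798, -0.0474, 0.1984]
ee_rot: [0.989, 0.151, 0.0, 0.0]
ft_force: [-0.3, 0.5, -1.6]
grip_width: 0.311
```

Run:
```python
from h import *
o=manip.get_obs(); print(o["position"],o["ee_rot"],o["joint_pos"])
t,im=snap("top","t2.png"); s,im2=snap("side","s2.png")
v=[.58,-.044,.14]; a=[.58+.048*np.cos(1.845),-.044+.048*np.sin(1.845),.1875]
print(proj(t,[v,a]),proj(s,[v,a]))
c=lambda im,x,y:cv2.resize(im[y:y+100,x:x+100,::-1],None,fx=4,fy=4,interpolation=2)
cv2.imwrite("pics/c2.png",np.hstack([c(im,285,145),c(im2,290,150)]))
```

```text
[ 0.5798324  -0.04741706  0.19836391] [9.88576120e-01 1.50722408e-01 4.43135258e-05 9.45734844e-05] [ 0.50220563  0.31711934 -0.60595716  1.59921567  0.18645528  1.28356818
  0.16919516]
[[329.80398365 206.60856517]
 [310.90513336 209.04782822]] [[328.25498082 194.44185341]
 [323.00680978 173.10476693]]
```

View pics/c2.png

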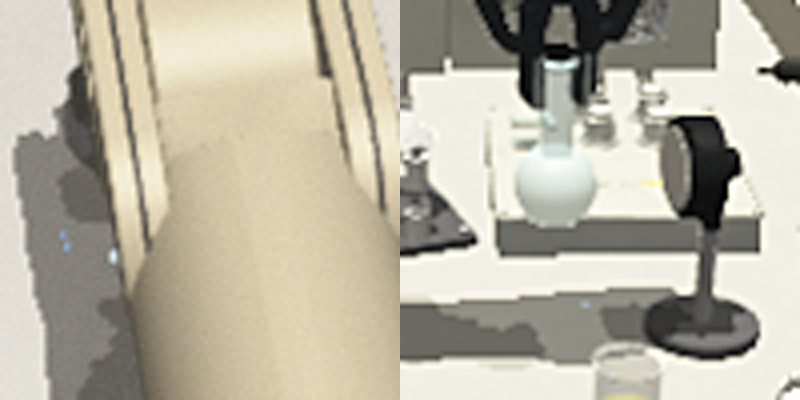

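Both views fit: bulb at side (329,195.5), predicted (328,194), with the side arm hidden behind the neck (across the beam). I hold a little longer, then make the quarter turn.

Emit:
move_arm([
  [0, 0, 0, 0, 0, 0, 0.01],
  [0, 0, 0, 0, 0, 0, 0.01],
  [0, 0, 0, 0, 0, 0, 0.01],
  [0, 0, 0, 0, 0, 0, 0.01],
  [0, 0, 8, 0, 0, 0, 0.01],
  [0, 0, 16, 0, 0, 0, 0.01],
  [0, 0, 24, 0, 0, 0, 0.01],
  [0, 0, 32, 0, 0, 0, 0.01],
  [0, 0, 40, 0, 0, 0, 0.01],
  [0, 0, 48, 0, 0, 0, 0.01],
])

```text
clock: 5.75
position: [0.5799, -0.0472, 0.1983]
ee_rot: [0.964, -0.267, 0.0, 0.0]
ft_force: [1.0, 0.3, -2.1]
grip_width: 0.314
```

Emit:
move_arm([
  [0, 0, 8, 0, 0, 0, 0.01],
  [0, 0, 16, 0, 0, 0, 0.01],
  [0, 0, 24, 0, 0, 0, 0.01],
  [0, 0, 32, 0, 0, 0, 0.01],
  [0, 0, 40, 0, 0, 0, 0.01],
  [0, 0, 42, 0, 0, 0, 0.01],
  [0, 0, 42, 0, 0, 0, 0.01],
  [0, 0, 42, 0, 0, 0, 0.01],
  [0, 0, 42, 0, 0, 0, 0.01],
  [0, 0, 42, 0, 0, 0, 0.01],
])

```text
clock: 6.75
position: [0.5799, -0.0473, 0.1983]
ee_rot: [0.806, -0.592, 0.0, -0.0]
ft_force: [-0.0, 1.2, -2.0]
grip_width: 0.311
```

Emit:
move_arm([
  [0, 0, 0, 0, 0, 0, 0.01],
  [0, 0, 0, 0, 0, 0, 0.01],
  [0, 0, 0, 0, 0, 0, 0.01],
  [0, 0, 0, 0, 0, 0, 0.01],
  [0, 0, 0, 0, 0, 0, 0.01],
  [0, 0, 0, 0, 0, 0, 0.01],
])

```text
clock: 7.35
position: [0.5799, -0.0472, 0.1983]
ee_rot: [0.806, -0.592, 0.0, 0.0]
ft_force: [0.0, -0.6, -1.3]
grip_width: 0.307
```

Run:
```python
from h import *
o=manip.get_obs(); r=R.from_quat(o["ee_rot"]).as_matrix(); print(o["position"],r.round(3),np.degrees(np.arctan2(r[1,0],r[0,0])),o["joint_pos"].round(2),o["grip_width"])
s,im2=snap("side","s3.png"); t,im=snap("top","t3.png")
c=lambda im,x,y:cv2.resize(im[y:y+100,x:x+100,::-1],None,fx=4,fy=4,interpolation=2)
cv2.imwrite("pics/c3.png",np.hstack([c(im2,290,150)]))
for z in (.199,): print(r.T@(np.array([.4597,.1970,z])-o["position"]))
```

```text
[ 0.57987974 -0.04723094  0.19833174] [[ 0.298 -0.954  0.   ]
 [-0.954 -0.298 -0.   ]
 [ 0.    -0.    -1.   ]] -72.64453889753186 [ 0.33  0.29 -0.4   1.61  0.11  1.27 -1.35] 0.30742421189257
[-0.26896114  0.04185441 -0.00069169]
```

View pics/c3.png

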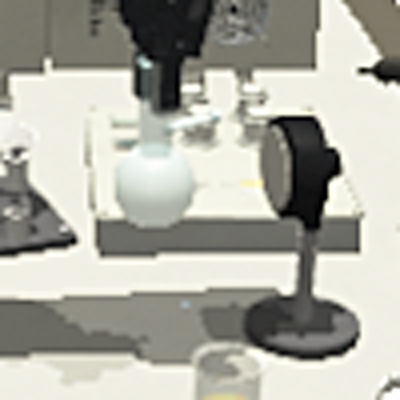

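Side arm points right toward the lamp, along the beam, with the bulb still in place and well clear. Now carry it to above the ring.

Emit:
move_arm([
  [0, 0, 0, -0.01, 0.002, -0.005, 0.01],
  [0, 0, 0, -0.035, 0.006, -0.01, 0.01],
  [0, 0, 0, -0.07, 0.011, -0.01, 0.01],
  [0, 0, 0, -0.105, 0.016, -0.01, 0.01],
  [0, 0, 0, -0.14, 0.022, -0.01, 0.01],
  [0, 0, 0, -0.175, 0.027, -0.01, 0.01],
  [0, 0, 0, -0.21, 0.033, -0.01, 0.01],
  [0, 0, 0, -0.24, 0.038, -0.01, 0.01],
  [0, 0, 0, -0.26, 0.041, -0.01, 0.01],
  [0, 0, 0, -0.269, 0.042, -0.01, 0.01],
])

```text
clock: 8.45
position: [0.4581, 0.1995, 0.2089]
ee_rot: [0.807, -0.591, 0.0, -0.0]
ft_force: [0.6, 0.2, -2.0]
grip_width: 0.31
```

Emit:
move_arm([
  [0, 0, 0, 0, 0, 0.0, 0.01],
  [0, 0, 0, 0, 0, 0.0, 0.01],
  [0, 0, 0, 0, 0, 0.0, 0.01],
])

```text
clock: 8.75
position: [0.4602, 0.1957, 0.2082]
ee_rot: [0.805, -0.593, 0.0, 0.0]
ft_force: [0.3, -0.3, -0.7]
grip_width: 0.321
```

Run:
```python
from h import *
o=manip.get_obs(); r=R.from_quat(o["ee_rot"]).as_matrix(); print(o["position"],o["joint_pos"].round(2),o["ft_force"],o["grip_width"])
p,im=snap("wrist","w4.png"); s,im2=snap("side","s4.png")
z=o["position"][2]-.0854
c=[.4597,.197]; q=o["position"][:2]
print("ring top centre/posts wrist",proj(p,[[*c,.082],[c[0]-.0179,c[1]+.053,.094],[c[0]+.0179,c[1]-.053,.094]]).round(), "flask bulb, foot",proj(p,[[*q,z+.0265],[*q,z]]).round())
print("side ring, bulb",proj(s,[[*c,.082],[*q,z+.0265]]).round(1))
print(r.T@(np.array([*c,.199])-o["position"]))
a=cv2.resize(im[...,::-1],None,fx=1.0,fy=1.0); b=cv2.resize(im2[120:220,240:340,::-1],(400,400),interpolation=2)
cv2.imwrite("pics/c4.png",np.hstack([a[:,140:540],b]))
```

```text
[0.46016662 0.19571387 0.20823109] [ 0.07  0.11 -0.6   1.79  0.07  1.26 -1.82] [ 0.25258051 -0.30036841 -0.74705497] 0.32105468027851386
ring top centre/posts wrist [[321. 188.]
 [253. 194.]
 [389. 190.]] flask bulb, foot [[323. 215.]
 [323. 203.]]
side ring, bulb [[287.8 182.9]
 [287.7 164.5]]
[-1.37025053e-03  6.34359043e-05  9.23056022e-03]
```

View pics/c4.png

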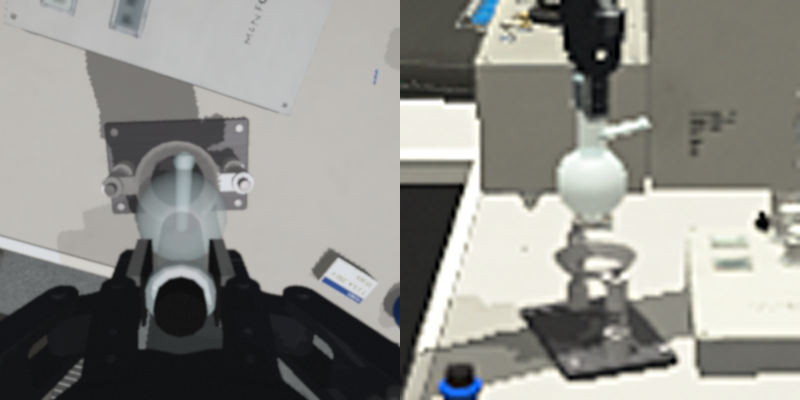

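Run:
```python
from h import *
o=manip.get_obs(); p=cams.camera_params("wrist"); q=o["position"]; z=q[2]-.0854
a=np.radians(15.7)
print("stopper,tip",proj(p,[[*q[:2],z+.131],[q[0]+.048*np.cos(a),q[1]+.048*np.sin(a),z+.074]]).round(1))
L=onz(p,(252,187),.094);Rr=onz(p,(383,183),.094);print(L,Rr,(L+Rr)/2,np.linalg.norm(L-Rr))
im=cv2.imread("pics/w4.png")
k=cv2.resize(im[130:340,230:410],None,fx=3.3,fy=2.8,interpolation=2)
cv2.imwrite("pics/c5.png",k)
```

```text
stopper,tip [[325.3 316.9]
 [326.7 153.9]]
[0.44711344 0.25227852 0.094     ] [0.4819655  0.15121923 0.094     ] [0.46453947 0.20174887 0.094     ] 0.10690016654614222
```

View pics/c5.png

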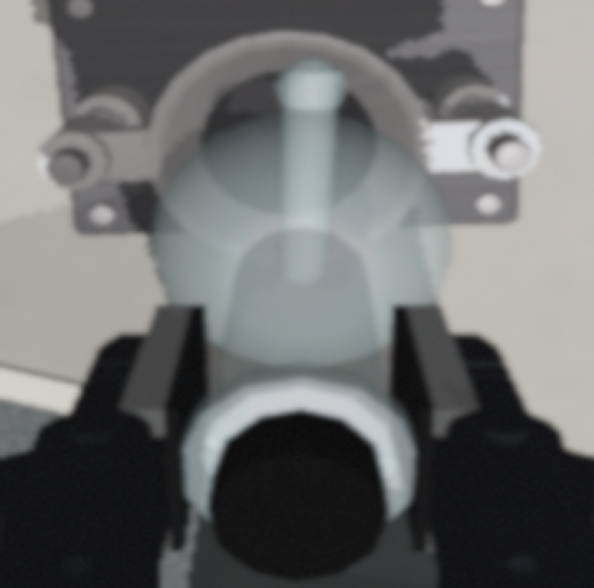

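Run:
```python
from h import *
from scipy.optimize import least_squares
o=manip.get_obs(); p=cams.camera_params("wrist"); q=o["position"]; r=R.from_quat(o["ee_rot"]).as_matrix(); a=np.radians(15.7)
z0=q[2]-.0854
P=np.array([[0,0,.131],[.048*np.cos(a),.048*np.sin(a),.074],[0,0,.0265]])
obs=np.array([[320.3,306.4],[324.5,158.6],[321.4,np.nan]])
def f(v):
    e=(proj(p,P+v)-obs); return np.r_[e.ravel()[:5]]
s=least_squares(f,[q[0],q[1],z0]); print("flask",s.x,z0,s.fun.round(1))
pl=np.array([[-.0179,.053,.094],[.0179,-.053,.094]])
g=least_squares(lambda v:(proj(p,pl*[1,1,1]+[v[0],v[1],v[2]])-[[250,188.9],[385.2,184.6]]).ravel(),[.46,.197,0]); print("cradle",g.x,g.fun.round(1))
g2=least_squares(lambda v:(proj(p,pl+[v[0],v[1],0])-[[250,188.9],[385.2,184.6]]).ravel(),[.46,.197]); print("cradle z fixed",g2.x,g2.fun.round(1))
# stopper width
e=r[:,0]*.01
for z in (z0,z0-.005,z0-.01): print(z,np.diff(proj(p,[np.array([*q[:2],z+.131])-e,np.array([*q[:2],z+.131])+e])[:,0]))
s=cams.camera_params("side");c=[.4597,.197]
print(proj(s,[[*c,.082],[.4645,.2005,.082],[*q[:2],z0+.0265],[*q[:2],z0+.131]]).round(1))
```

```text
flask [0.45539957 0.19601943 0.11056189] 0.12279012166616571 [ 1.   0.  -1.  -0.  -0.5]
cradle [ 0.46234215  0.20100102 -0.00318696] [-0.  -0.5  0.   0.5]
cradle z fixed [0.46311618 0.2012155 ] [-0.9 -0.4  0.8  0.5]
0.12279012166616571 [57.27142776]
0.1177901216661657 [54.96663652]
0.11279012166616571 [52.8384057]
[[287.8 182.9]
 [289.2 182.5]
 [287.6 164.5]
 [287.2 134.3]]
```

The wrist view suggests the ring is about 3 mm farther in +x and 4 mm in +y than the bulb. I shift by that much and descend in small steps, watching the force.

Emit:
move_arm([
  [0, 0, 0, -0.003, -0.004, 0, 0.01],
  [0, 0, 0, -0.003, -0.004, 0.01, 0.01],
  [0, 0, 0, -0.003, -0.004, 0.02, 0.01],
  [0, 0, 0, -0.003, -0.004, 0.03, 0.01],
  [0, 0, 0, -0.003, -0.004, 0.038, 0.01],
  [0, 0, 0, -0.003, -0.004, 0.042, 0.01],
  [0, 0, 0, -0.003, -0.004, 0.042, 0.01],
], grip_force=70)

```text
clock: 9.55
position: [0.4621, 0.2009, 0.1656]
ee_rot: [0.806, -0.592, -0.0, 0.0]
ft_force: [0.4, -0.5, -1.1]
grip_width: 0.309
```

Emit:
move_arm([
  [0, 0, 0, 0, 0, 0.003, 0.01],
  [0, 0, 0, 0, 0, 0.006, 0.01],
  [0, 0, 0, 0, 0, 0.006, 0.01],
])

```text
clock: 9.85
position: [0.4624, 0.201, 0.1601]
ee_rot: [0.806, -0.592, 0.0, 0.0]
ft_force: [-0.1, -0.1, -2.3]
grip_width: 0.305
```

Emit:
move_arm([
  [0, 0, 0, 0, 0, 0.003, 0.01],
  [0, 0, 0, 0, 0, 0.006, 0.01],
  [0, 0, 0, 0, 0, 0.006, 0.01],
])

```text
clock: 10.15
position: [0.4623, 0.2009, 0.1539]
ee_rot: [0.806, -0.592, -0.0, 0.0]
ft_force: [-0.2, 0.3, -1.4]
grip_width: 0.311
```

Emit:
move_arm([
  [0, 0, 0, 0, 0, 0.002, 0.01],
  [0, 0, 0, 0, 0, 0.004, 0.01],
  [0, 0, 0, 0, 0, 0.004, 0.01],
])

```text
clock: 10.45
position: [0.4628, 0.2009, 0.1504]
ee_rot: [0.806, -0.592, 0.0, -0.0]
ft_force: [0.1, -1.7, 2.0]
grip_width: 0.309
```

Emit:
move_arm([
  [0, 0, 0, 0, 0, 0.002, 0.01],
  [0, 0, 0, 0, 0, 0.004, 0.01],
  [0, 0, 0, 0, 0, 0.004, 0.01],
])

```text
clock: 10.75
position: [0.4625, 0.2009, 0.1462]
ee_rot: [0.806, -0.592, 0.0, 0.0]
ft_force: [-0.2, -1.1, 3.3]
grip_width: 0.306
```

Run:
```python
from h import *
for i in range(3):
    s,im2=snap("side","s6.png"); o=manip.get_obs(); print(o["position"],o["ft_force"],o["torque"],o["grip_width"])
p,im=snap("wrist","w6.png")
a=cv2.resize(im[110:310,230:430,::-1],(400,400),interpolation=2);b=cv2.resize(im2[130:210,250:330,::-1],(400,400),interpolation=2)
cv2.imwrite("pics/c6.png",np.hstack([a,b]))
```

```text
[0.46257167 0.20092687 0.1462917 ] [-0.009866   -2.30487989  3.91469974] [-0.39886204 -0.07381686 -0.01035733] 0.30452100442528823
[0.46256458 0.20099312 0.14634595] [ 0.58147873 -2.20836847  3.70409862] [-0.4074047  -0.08728542 -0.04666098] 0.30766658058994095
[0.46257787 0.20100331 0.14637057] [ 0.29279535 -1.53850415  3.81264344] [-0.40811778 -0.01698865  0.02168277] 0.30256980355977725
```

View pics/c6.png

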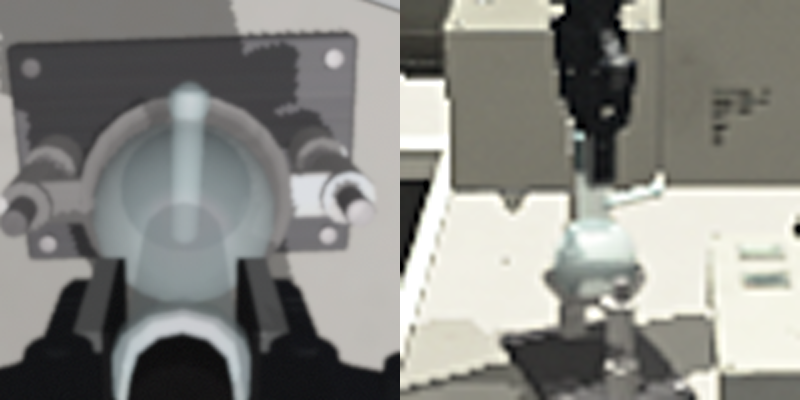

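The bulb sits in the ring (wrist crop and side view agree). A lateral force of about -2 N in y says it is a little too far in +y, so I ease it 2 mm toward -y and keep pressing.

Emit:
move_arm([
  [0, 0, 0, 0.001, 0.0003, 0, 0.01],
  [0, 0, 0, 0.002, 0.0006, 0, 0.01],
  [0, 0, 0, 0.002, 0.0006, 0, 0.01],
])

```text
clock: 11.25
position: [0.4624, 0.1994, 0.1464]
ee_rot: [0.806, -0.592, -0.0, -0.0]
ft_force: [0.1, 0.2, 3.4]
grip_width: 0.309
```

Emit:
move_arm([
  [0, 0, 0, 0, 0, 0.002, 0.01],
  [0, 0, 0, 0, 0, 0.004, 0.01],
  [0, 0, 0, 0, 0, 0.006, 0.01],
  [0, 0, 0, 0, 0, 0.006, 0.01],
])

```text
clock: 11.65
position: [0.4624, 0.1993, 0.1401]
ee_rot: [0.806, -0.592, -0.0, -0.0]
ft_force: [-0.7, 1.7, 5.0]
grip_width: 0.308
```

```bash
cat > st.py <<'E'
from h import *
A=[]
for i in range(4):
    cams.camera("side"); o=manip.get_obs(); A.append(np.r_[o["position"],o["ft_force"],o["torque"],o["grip_width"]])
print(np.mean(A,0).round(4))
E
python3 st.py
```

```text
[ 4.6250e-01  1.9930e-01  1.4030e-01 -4.7710e-01  1.6785e+00  5.3400e+00
  4.2320e-01  1.8700e-01  1.0000e-04  3.0660e-01]
```

Emit:
move_arm([
  [0, 0, 0, -0.0007, 0, 0.002, 0.01],
  [0, 0, 0, -0.0007, 0, 0.004, 0.01],
  [0, 0, 0, -0.0007, 0, 0.006, 0.01],
  [0, 0, 0, -0.0007, 0, 0.008, 0.01],
  [0, 0, 0, -0.0007, 0, 0.008, 0.01],
])

```text
clock: 12.35
position: [0.4625, 0.1996, 0.1324]
ee_rot: [0.806, -0.592, 0.0, -0.0]
ft_force: [-0.6, 0.3, 8.3]
grip_width: 0.307
```

Emit:
move_arm([
  [0, 0, 0, 0, 0, 0.0015, 0.01],
  [0, 0, 0, 0, 0, 0.003, 0.01],
  [0, 0, 0, 0, 0, 0.003, 0.01],
])

```text
clock: 12.65
position: [0.4626, 0.1997, 0.1295]
ee_rot: [0.806, -0.592, 0.0, -0.0]
ft_force: [-1.1, 0.8, 7.9]
grip_width: 0.302
```

```bash
python3 st.py
```

```text
[ 0.4626  0.1997  0.1296 -0.8111 -0.1424  8.2676  0.0517  0.1872 -0.017
  0.3062]
```

Nearly at the stops. I continue in 1 mm steps until the force rises above the spring line.

Emit:
move_arm([
  [0, 0, 0, 0, 0, 0.001, 0.01],
  [0, 0, 0, 0, 0, 0.001, 0.01],
])

```text
clock: 13.05
position: [0.4629, 0.1998, 0.1289]
ee_rot: [0.806, -0.592, 0.001, -0.0]
ft_force: [-1.9, 0.4, 9.8]
grip_width: 0.303
```

Emit:
move_arm([
  [0, 0, 0, 0, 0, 0.001, 0.01],
  [0, 0, 0, 0, 0, 0.001, 0.01],
])

```text
clock: 13.25
position: [0.4634, 0.2, 0.1288]
ee_rot: [0.806, -0.592, 0.001, -0.001]
ft_force: [-1.5, -1.5, 17.2]
grip_width: 0.308
```

Emit:
move_arm([
  [0, 0, 0, 0, 0, 0.001, 0.01],
  [0, 0, 0, 0, 0, 0.001, 0.01],
])

```text
clock: 13.45
position: [0.464, 0.2003, 0.1287]
ee_rot: [0.806, -0.592, 0.001, -0.002]
ft_force: [-4.3, -1.5, 24.0]
grip_width: 0.312
```

Hard stop reached: z stays at 0.1288 while the force climbs 7 N per mm. I back off 1 mm to a gentle surplus, let it settle and check.

Emit:
move_arm([
  [0, 0, 0, 0, 0, -0.001, 0.01],
  [0, 0, 0, 0, 0, -0.001, 0.01],
  [0, 0, 0, 0, 0, -0.001, 0.01],
  [0, 0, 0, 0, 0, -0.001, 0.01],
  [0, 0, 0, 0, 0, -0.001, 0.01],
])

```text
clock: 13.95
position: [0.4634, 0.2001, 0.1288]
ee_rot: [0.806, -0.592, 0.001, -0.001]
ft_force: [-1.8, -0.1, 16.7]
grip_width: 0.308
```

```bash
python3 st.py
python3 - <<'E'
from h import *
s,im2=snap("side","s7.png"); p,im=snap("wrist","w7.png"); o=manip.get_obs(); print(o["position"],o["ft_force"],R.from_quat(o["ee_rot"]).as_matrix()[:,2])
a=cv2.resize(im[110:310,230:430,::-1],(400,400),interpolation=2);b=cv2.resize(im2[130:210,250:330,::-1],(400,400),interpolation=2)
cv2.imwrite("pics/c7.png",np.hstack([a,b]))
E
```

```text
[ 4.63400e-01  2.00100e-01  1.28800e-01 -1.91400e+00 -3.25500e-01
  1.65811e+01 -1.10000e-01  3.83000e-01  1.37000e-02  3.05600e-01]
[0.46340404 0.20008238 0.12878102] [-1.62306483 -0.31764723 17.73335359] [ 2.77610407e-03  5.68735268e-04 -9.99995985e-01]
```

View pics/c7.png

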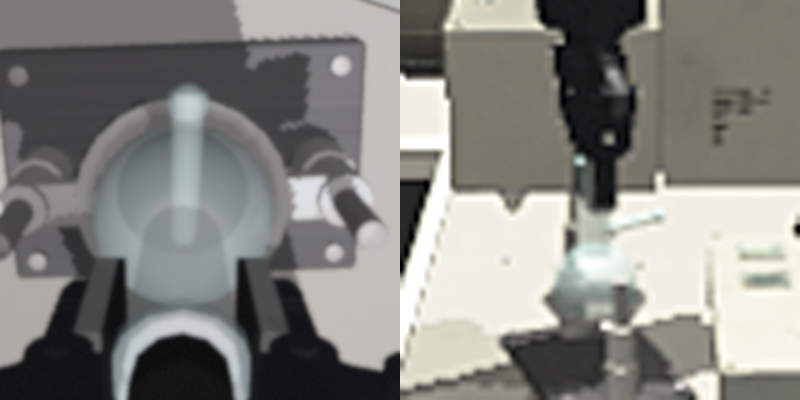

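The ring is down near the stop collars, the bulb is centred in it, the flask is upright, and the force is steady. I'm handing it in.

```bash
python3 -c "
from workcell import manip
print(manip.hand_in())"
```

```text
the job is handed in; nothing more can be done
None
```

I gripped the clear flask by its neck and held it at the lamp twice, a little over a second each time: first with the side arm across the beam, then a quarter turn on with it pointing towards the lamp. I then seated the bulb in the cradle ring and pressed it down, and handed in at about 14 s of the 48 s while still holding it. No verdict is reported.

**Last checks:**
- **Ring:** it reached a hard stop about 21–22 mm below first contact. The height stayed at 0.1288 m while the force climbed about 7 N per mm.
- **Push:** I backed off to a steady push of about 17 N; the highest reading was 24 N.
- **Flask:** the tool is vertical to within 0.003 rad, and the last picture shows the bulb centred in the ring with the fingers on the neck.
- **Sideways force:** about 2 N was left at the end.
- **Loose things and lamp:** I did not check these again at the end. The path stayed clear of them and the force readings showed no sign of contact.

**Disagreements:**
- The wrist and top cameras differed by 3–5 mm on where the ring is; I settled that by the sideways force on contact.
- A wrist-camera fit put the flask about 12 mm lower in the grip than the side view did. First contact with the ring came at the expected height, so the side view was right.

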